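# Set out the reagents on the tiles for the next clotting test

## Robot

A 6-joint arm with a two-finger parallel gripper is mounted at the origin on the work surface. World frame = base frame: x ahead of the robot, y to its left, z up, the work surface at z = 0. Lengths are in m, angles in rad, forces in N, time in s.
With the tool pointing down it reaches from about 0.375 to 0.9 m from the base axis. Payload 3.1 kg.
Tool frame: the origin (TCP) lies between the finger pads; the fingertips stand 22 mm ahead of it and the grasp point (between the pads) lies 3 mm ahead of it; z points along the fingers, y is the line along which they close (so a half turn about z gives the same grasp; the last joint's range is limited). The gripper opens to 87 mm and grips with 3 to 60 N. Pads are 19 mm wide; open, the fingers measure 117 mm over their backs; the gripper's body (75 mm by 190 mm) begins 51 mm behind the grasp point.
Start: joints at [-0.178, 0.527, 1.433, -0, 1.181, -0.178], TCP at [0.625, 0, 0.245] pointing down, gripper open.
Joint ranges: [-3.08, 3.08], [-0.75, 2.2], [0.22, 2.44], [-1.43, 4.57], [0, 2.65], [-2.85, 2.85]. Speed limits (rad/s): [2.79, 2.79, 3.14, 3.14, 3.14, 3.14].

## Interface

Orientations are given as a unit quaternion [x, y, z, w].
In Python, from rig import robot gives the robot as it stands.
- The arm moves only by the tool move_arm, never from a script. Its argument "series" is text: rows parted by semicolons, each of 6 numbers parted by spaces: the shift along the tool's x, y, z in mm, then the turn, a rotation vector about the tool's x, y, z in degrees. In form: dx dy dz ax ay az; .... A call has 1 to 8 rows; each row is the pose to reach, as a shift and turn from the pose commanded when the call began, along the tool's axes at that moment; what a row does not reach only later rows make up. A row lasts 1/12 s, in which the tool goes at most 41.7 mm and 7.16 degrees, less where a joint would pass 70% of its speed; a pose out of reach is approached as far as the arm can. A call with a gripper value outside its range is refused whole. "jaw" is the opening, from 0 (shut) to 1 (fully open), set as the call begins (left out, the last holds). The fingers move at their own pace and stop on an object; "newtons" is the grip in N (left out, the last holds). Time passes only in rows, so rows that repeat a pose let the fingers close. It gives the time, the measured TCP pose, the force, the opening and the grip force at its end, in the units of the state.
- robot.get_obs(): the state, without advancing time (a new reading comes with each control period).
- robot.camera(name): name is "scene" or "side" or "wrist"; returns a dict with "img" (400x640x3 uint8, red, green, blue), "mtx" (3x3 intrinsics, pixels), "world_to_cam" (4x4, takes a point from world to camera coordinates). Camera axes: x right, y down, z forward; pixel columns grow to the right and rows downward; lengths in m; the calibration is good to about 2 mm. The wrist camera is an equidistant fisheye: a pixel r from the principal point sees the ray r / f radians off the axis. A picture is of the moment at which its call begins. There is no depth.
- robot.hand_in(): hands the job in; it is judged then, once.
Trained networks look in a picture, given as the dict that the camera call returned (one of the last four; its "shot" number tells which), for a name from the list of things; names that differ only in an ending like _2 or _b are one class to them, and where a whole thing is asked for, a point or a joint stands for the part that bears it (a point fixed in the world has none). Each returns a list of dicts, best first, with "p" (0 to 1); they miss things now and then, are a little off and sometimes report something else, mostly with a low value. They report only what shows in the picture. A call takes as long as a camera call. They do not tell look-alikes from the thing itself.
- robot.search_frame(picture, thing): "xyz" ([x, y, z] in m, in world coordinates, good to about 4 mm: the middle of the surface that is visible of it).
- robot.tip_of(picture, thing): "xyz" ([x, y, z] in m, in world coordinates, good to about 4 mm: a listed point, or the origin of a listed thing).
The state is a dict: "time": time; "q": joint angles; "joint_velocities": joint speeds; "joint_torque": joint torques, N m; "position": TCP position; "tool_rot": TCP orientation; "ft_force": force on the tool from outside, world axes, zero at the start; "moment": the same for the moment, N m; "grip_width": finger opening in m; "grip_force": force on a finger pad.
Only numpy, scipy, OpenCV 4.12 (cv2) and the standard library are available. Lean on these libraries where they do the work, as an engineer would, in place of code of your own. Each camera call takes 0.05 s, during which the arm holds its last target. There are 200 camera calls.

## Task

Get the bench ready for the next clotting test: stand the brown bottle on the white tile next to the heating block, the squat jar on the tile next to the mixer and the cuvette box on the tile between those two, then put the little steel tin on top of the box. Set each thing down upright in the middle of its tile (the tin in the middle of the box lid; which way anything is turned does not matter), and do not disturb the stand with the glass tube.

Things in the scene. Friction and masses are not known exactly. Their poses are not given: they have to be found in the camera images.
- bottle: loose brown glass reagent bottle, round, standing upright, 113 mm tall, 0.2 kg: body 54 mm diameter up to 70 mm, sloping shoulder to 83 mm, then a black screw cap of 36 mm diameter from 83 to 113 mm. Origin: centre of the underside; z up
- jar: loose squat white plastic jar with a wider grey screw lid, standing upright, 58 mm tall, 0.13 kg: body 60 mm diameter up to 43 mm, lid 64 mm diameter from 43 to 58 mm. Origin: centre of the underside; z up
- box: loose closed rectangular cuvette box, white below with a flat light grey lid, 50 mm (own x) by 80 mm (own y), 40 mm high, 0.14 kg. Origin: centre of the underside; z up
- tin: loose small round bright steel sample tin with a flat lid, 24 mm tall, 0.07 kg: body 46 mm diameter up to 15 mm, lid 48 mm diameter above. Origin: centre of the underside; z up
- tile_a: one of three identical fixed flat white ceramic tiles, 90 x 90 mm, 6 mm thick, set roughly in a row from left to right (some stand farther forward than others) between the two small instruments; any of the three names can be at any place in the row. Origin: centre of the underside, on the bench; top face 6 mm above it
- tile_b: one of three identical fixed flat white ceramic tiles, 90 x 90 mm, 6 mm thick, set roughly in a row from left to right (some stand farther forward than others) between the two small instruments; any of the three names can be at any place in the row. Origin: centre of the underside, on the bench; top face 6 mm above it
- tile_c: one of three identical fixed flat white ceramic tiles, 90 x 90 mm, 6 mm thick, set roughly in a row from left to right (some stand farther forward than others) between the two small instruments; any of the three names can be at any place in the row. Origin: centre of the underside, on the bench; top face 6 mm above it
- heat_block: fixed tube heating block: white rectangular housing 110 x 100 mm, 55 mm high, with an aluminium block of twelve dark holes on top (75 mm high in all). It stands at one end of the row of tiles, left or right. Origin: centre of the underside
- mixer: fixed round tube mixer: white housing 100 mm diameter, 50 mm high, with a black rubber cup on top (75 mm high in all). It stands at the other end of the row of tiles. Origin: centre of the underside
- tube_stand: loose grey block 36 x 36 x 40 mm holding one upright glass tube with a blue stopper, 84 mm tall in all, standing among the loose things; not to be disturbed. Origin: centre of the underside; z up
Things that resemble listed ones, but are neither listed nor needed, are in the scene too. Leave any pink or yellow look-alike of the tile_a alone.

How it is judged:
At the end, for the whole second after the job is handed in: Bottle, jar and box each stand upright (within 0.1 rad) at rest on a tile, centred within 15 mm: the bottle on the tile nearest the heating block, the jar on the tile nearest the mixer, the box on the middle tile. The tin lies upright at rest on the box lid, centred within 12 mm ((horizontal distance between bottle and tile_a below 0.015 m or horizontal distance between bottle and tile_b below 0.015 m or horizontal distance between bottle and tile_c below 0.015 m) and horizontal distance between bottle and heat_block below 0.25 m and height (world z) of bottle between 0.002 and 0.01 m and angle between each of bottle, jar, box, tin's own z axis and vertical below 0.1 rad and linear speed of each of bottle, jar, box, tin below 0.02 m/s and angular speed of each of bottle, jar, box, tin below 0.2 rad/s and (horizontal distance between jar and tile_a below 0.015 m or horizontal distance between jar and tile_b below 0.015 m or horizontal distance between jar and tile_c below 0.015 m) and horizontal distance between jar and mixer below 0.25 m and height (world z) of jar between 0.002 and 0.01 m and (horizontal distance between box and tile_a below 0.015 m or horizontal distance between box and tile_b below 0.015 m or horizontal distance between box and tile_c below 0.015 m) and horizontal distance between box and heat_block above 0.25 m and horizontal distance between box and mixer above 0.25 m and height (world z) of box between 0.002 and 0.01 m and horizontal distance between tin and box below 0.012 m and height (world z) of tin between 0.042 and 0.05 m); the robot touches nothing.
It fails at once if the tube stand is pushed more than 20 mm from its place or tipped over (distance of tube_stand from where it was at the start of the episode above 0.02 m or angle between tube_stand's own z axis and vertical above 0.35 rad).
It also fails if it takes over 90 s, if anything falls off the work surface, if the arm or the gripper's body presses on something with over 40 N, if the wrist force passes 120 N, or if a joint passes its speed limit or range.

## Working session

There is one attempt and no reset: what is moved stays moved. The work goes in short steps, Python scripts to look and compute and a tool call to move; the robot and the scene stay as the last step left them, time stands still between calls to the robot, and variables do not carry over. Pictures are saved under pics/ and viewed, at most 14 in all, crops included, and the job is handed in when it is done.

Besides the shell and the picture viewer there is one more tool, called as name(argument=value, ...) on one line, values as JSON. move_arm: Moves the arm, as the interface text tells. Its arguments: {"type":"object","properties":{"series":{"type":"string"},"jaw":{"type":"number"},"newtons":{"type":"number"}},"required":["series"]}

```bash
mkdir -p pics; cat > h.py <<'E'
import numpy as np,cv2
from rig import robot
def save(p,n): cv2.imwrite('pics/'+n,p['img'][:,:,::-1])
def proj(p,X):
    c=p['world_to_cam']@np.append(X,1); u=p['mtx']@c[:3]; return (u[:2]/u[2]).round().astype(int).tolist()
def back(p,uv,z):
    R=p['world_to_cam'][:3,:3];t=p['world_to_cam'][:3,3]
    d=R.T@np.linalg.inv(p['mtx'])@np.array([uv[0],uv[1],1]);o=-R.T@t
    return o+d*(z-o[2])/d[2]
E
python3 - <<'E'
from h import *
for n in ['scene','side']:
    p=robot.camera(n); save(p,n+'0.png')
    for t in ['bottle','jar','box','tin','tile_a','heat_block','mixer','tube_stand']:
        for r in robot.tip_of(p,t): 
            if r['p']>.15: print(n,t,np.round(r['xyz'],3),round(r['p'],2),proj(p,r['xyz']))
print(robot.get_obs()['tool_rot'],robot.get_obs()['time'])
E
```

```text
scene bottle [ 0.466 -0.3   -0.002] 0.94 [200, 215]
scene jar [ 0.443 -0.11   0.001] 0.7 [263, 190]
scene jar [0.44  0.124 0.006] 0.45 [339, 167]
scene box [0.44  0.125 0.004] 0.89 [339, 167]
scene tin [0.461 0.3   0.001] 0.56 [396, 158]
scene tile_a [ 0.328  0.296 -0.001] 0.89 [377, 128]
scene tile_a [ 0.666 -0.009  0.001] 0.79 [321, 244]
scene tile_a [ 0.672 -0.148 -0.   ] 0.71 [272, 262]
scene tile_a [ 0.293 -0.225 -0.002] 0.71 [214, 162]
scene tile_a [0.672 0.136 0.001] 0.59 [373, 231]
scene tile_a [ 0.826 -0.107 -0.001] 0.56 [305, 311]
scene heat_block [ 0.602 -0.308 -0.   ] 0.91 [206, 257]
scene mixer [ 0.618  0.328 -0.001] 0.76 [427, 196]
scene tube_stand [ 0.431  0.006 -0.002] 0.58 [301, 176]
side bottle [ 0.468 -0.301  0.002] 0.59 [386, 164]
side bottle [0.664 0.135 0.001] 0.19 [257, 232]
side jar [ 0.443 -0.11  -0.003] 0.93 [380, 198]
side box [ 0.442  0.12  -0.004] 0.68 [355, 251]
side tin [ 0.466  0.3   -0.   ] 0.55 [314, 309]
side tile_a [0.333 0.297 0.   ] 0.94 [391, 330]
side tile_a [ 0.677 -0.149  0.   ] 0.91 [302, 176]
side tile_a [ 0.665 -0.003  0.004] 0.83 [284, 200]
side tile_a [ 0.296 -0.222 -0.001] 0.82 [443, 186]
side tile_a [0.667 0.133 0.002] 0.68 [257, 231]
side tile_a [0.464 0.297 0.   ] 0.48 [315, 308]
side heat_block [ 0.597 -0.306 -0.004] 0.75 [345, 159]
side mixer [0.612 0.326 0.002] 0.86 [231, 297]
side tube_stand [ 0.432  0.004 -0.002] 0.85 [373, 222]
[7.07106619e-01 7.07106943e-01 2.76792233e-05 1.44463941e-05] 0.9
```

View pics/scene0.png

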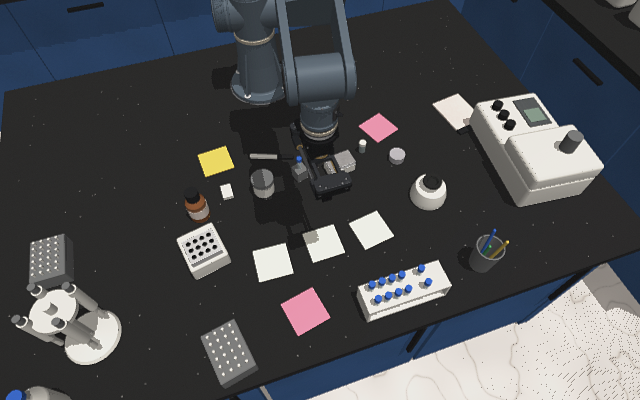

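View pics/side0.png

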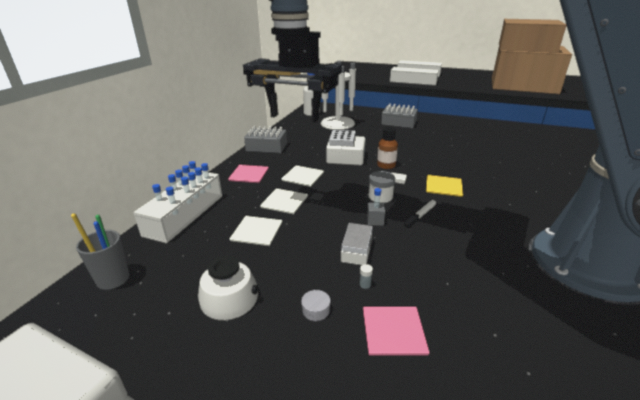

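Scene: bottle (196,205), jar (263,182), tube stand with the blue stopper (300,165), box (340,160), tin (397,156), heat block (203,250), mixer (428,190). White tiles are at (272,262), (323,244) and (371,230).
Possible confusions: pink squares (378,127) and (305,311), yellow square (215,161) and an off-white square (455,111) against the tiles; vial (362,146) and small white block (227,190) against the tin and box. I choose the three white tiles between heat block and mixer.

```bash
python3 - <<'E'
from h import *
ps=robot.camera('scene'); pd=robot.camera('side'); pw=robot.camera('wrist')
T=[(.675,-.149),(.666,-.006),(.669,.135)]
for n,p in [('scene',ps),('side',pd)]:
    im=p['img'].astype(int); m=((im.min(2)>170)).astype(np.uint8)
    k,l,s,c=cv2.connectedComponentsWithStats(m)
    for t in T:
        u,v=proj(p,(*t,.006)); i=l[v,u]
        ys,xs=np.where(l==i); P=np.array([back(p,(x,y),.006)[:2] for x,y in zip(xs,ys)]).astype(np.float32)
        r=cv2.minAreaRect(P); print(n,t,len(xs),P.mean(0).round(4),np.round(r[0],4),np.round(r[1],3),round(r[2],1))
a=cv2.resize(ps['img'][130:230,180:420],(800,333),interpolation=cv2.INTER_CUBIC)
b=cv2.resize(pd['img'][130:330,290:460],None,fx=1.33,fy=1.33,interpolation=cv2.INTER_CUBIC)
o=np.zeros((600,800,3),np.uint8);o[:333]=a;o[333:333+b.shape[0],:b.shape[1]]=b[:267]
w=cv2.resize(pw['img'],(427,267));o[333:,373:]=w
cv2.imwrite('pics/crop1.png',o[:,:,::-1])
cv2.imwrite('pics/w1.png',pw['img'][:,:,::-1])
print(pw['mtx'],pw['world_to_cam'])
E
```

```text
scene (0.675, -0.149) 1080 [ 0.6758 -0.1472] [ 0.6749 -0.1469] [0.089 0.09 ] 87.4
scene (0.666, -0.006) 843 [6.712e-01 3.000e-04] [ 0.6652 -0.0042] [0.09  0.088] 0.5
scene (0.669, 0.135) 946 [0.6697 0.1311] [0.6689 0.1314] [0.09  0.088] 8.4
side (0.675, -0.149) 484 [ 0.6729 -0.1429] [ 0.6734 -0.1444] [0.095 0.089] 86.8
side (0.666, -0.006) 585 [0.6672 0.0049] [ 0.6635 -0.0018] [0.089 0.092] 0.3
side (0.669, 0.135) 981 [0.6663 0.1357] [0.667  0.1337] [0.089 0.093] 8.4
[[309.70691629   0.         316.44597112]
 [  0.         309.70691629 195.28394273]
 [  0.           0.           1.        ]] [[ 9.99999463e-01 -9.87208918e-04  3.16851661e-04 -6.24921292e-01]
 [-1.03679821e-03 -9.53647038e-01  3.00925657e-01 -3.70501494e-02]
 [ 5.08815550e-06 -3.00925824e-01 -9.53647549e-01  3.93386189e-01]
 [ 0.00000000e+00  0.00000000e+00  0.00000000e+00  1.00000000e+00]]
```

View pics/crop1.png

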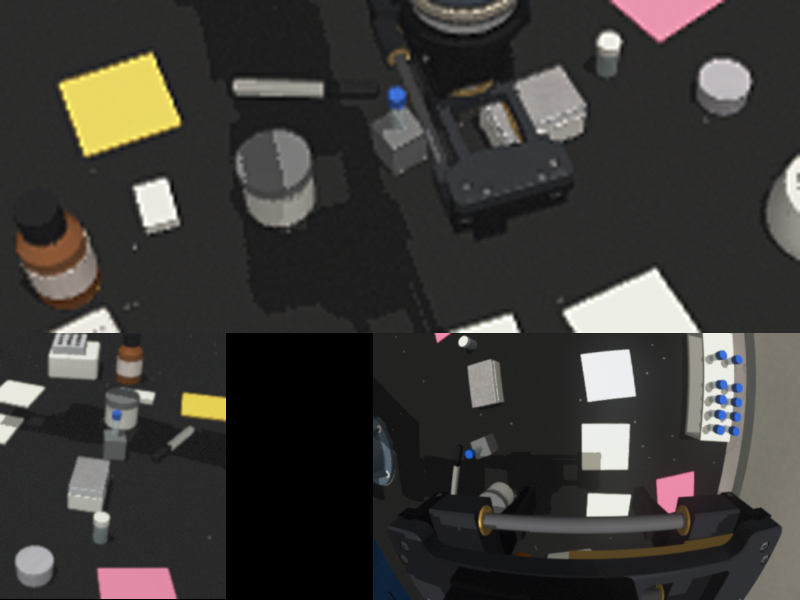

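The crop confirms the choices: box beside the gripper with its long side roughly along y, jar with grey lid, brown bottle and steel disc tin. Next I move above the box for a closer look.

move_arm(series="60 -180 0 0 0 0;60 -180 0 0 0 0;60 -180 0 0 0 0;60 -180 0 0 0 0;60 -180 0 0 0 0;60 -180 0 0 0 0;60 -180 0 0 0 0", jaw=1, newtons=20)

```text
time: 1.63
position: [0.4441, 0.0605, 0.245]
tool_rot: [0.707, 0.707, 0.0, 0.0]
ft_force: [0.5, -0.2, 0.8]
grip_width: 0.0867
grip_force: 0.0
```

```bash
cat >> h.py <<'E'
def fback(p,uv,z):
    K=p['mtx'];d=(np.array(uv)-K[:2,2])/K[0,0];r=np.hypot(*d)+1e-9
    c=np.array([d[0]/r*np.sin(r),d[1]/r*np.sin(r),np.cos(r)])
    R=p['world_to_cam'][:3,:3];o=-R.T@p['world_to_cam'][:3,3];w=R.T@c
    return o+w*(z-o[2])/w[2]
def fproj(p,X):
    c=(p['world_to_cam']@np.append(X,1))[:3];h=np.hypot(c[0],c[1]);a=np.arctan2(h,c[2])
    return (p['mtx'][:2,2]+p['mtx'][0,0]*a*c[:2]/h).round(1).tolist()
E
python3 - <<'E'
from h import *
p=robot.camera('wrist');save(p,'w2.png');print(robot.get_obs()['position'].round(4) if hasattr(robot.get_obs()['position'],'round') else robot.get_obs()['position'])
for t in ['box','jar','tin','tube_stand']:
    for r in robot.tip_of(p,t)[:2]: print(t,np.round(r['xyz'],4),round(r['p'],2),fproj(p,r['xyz']))
E
```

```text
[0.4459 0.06   0.2452]
jar [ 0.4432 -0.1058  0.0019] 0.59 [315.7, 278.2]
tube_stand [ 0.4307  0.0051 -0.0021] 0.88 [306.2, 206.0]
```

View pics/w2.png

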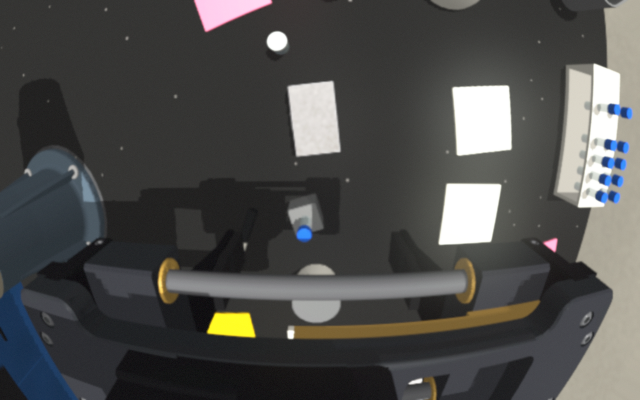

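Wrist view: box lid corners at about (288,85), (334,81), (341,155) and (296,157). Tube stand is at (304,215), jar at (317,290), and tiles at (482,120) and (470,213).

```bash
python3 - <<'E'
from h import *
p=robot.camera('wrist')
g=p['img'].min(2)
k,l,s,c=cv2.connectedComponentsWithStats((g>95).astype(np.uint8))
for n,uv,z in [('box',(314,118),.04),('T3',(482,120),.006),('T2',(470,213),.006),('jar',(317,275),.058)]:
    i=l[uv[1],uv[0]];ys,xs=np.where(l==i)
    P=np.array([fback(p,(x,y),z)[:2] for x,y in zip(xs,ys)]).astype(np.float32)
    r=cv2.minAreaRect(P);print(n,i,len(xs),np.round(r[0],4),np.round(r[1],4),round(r[2],1),P.mean(0).round(4))
E
```

```text
box 11 3409 [0.4411 0.1228] [0.0526 0.0826] 6.2 [0.4411 0.1234]
T3 13 4141 [0.6708 0.1229] [0.0965 0.1094] 8.2 [0.6675 0.1293]
T2 41 3510 [ 0.6659 -0.0054] [0.0964 0.0958] 0.4 [ 0.6639 -0.0038]
jar 0 211395 [-0.0373 -0.1751] [2.1598 1.1082] 11.1 [0.3894 0.0008]
```

move_arm(series="32 -2 0 0 0 -6;63 -4 20 0 0 -6;63 -4 60 0 0 -6;63 -4 100 0 0 -6;63 -4 140 0 0 -6;63 -4 180 0 0 -6;63 -4 214 0 0 -6;63 -4 214 0 0 -6")

```text
time: 2.6
position: [0.4401, 0.1228, 0.0247]
tool_rot: [0.669, 0.743, -0.003, -0.003]
ft_force: [0.3, 0.4, 0.9]
grip_width: 0.087
grip_force: 0.0
```

move_arm(series="0 0 0 0 0 0;0 0 0 0 0 0;0 0 0 0 0 0;0 0 0 0 0 0;0 0 0 0 0 0;0 0 0 0 0 0;0 0 0 0 0 0;0 0 0 0 0 0", jaw=0, newtons=25)

```text
time: 3.27
position: [0.4414, 0.1231, 0.0314]
tool_rot: [0.669, 0.743, 0.0, 0.001]
ft_force: [-1.1, -1.0, 7.1]
grip_width: 0.0498
grip_force: 25.0
```

move_arm(series="0 0 -30 0 0 0;0 0 -60 0 0 0;-30 40 -70 0 0 0;-60 80 -70 0 0 0;-90 120 -70 0 0 0;-120 160 -70 0 0 0;-149 209 -70 0 0 0;-149 209 -70 0 0 0")

```text
time: 3.93
position: [0.6585, -0.001, 0.1005]
tool_rot: [0.669, 0.743, -0.0, -0.0]
ft_force: [1.1, 0.4, -1.2]
grip_width: 0.05
grip_force: 25.0
```

move_arm(series="0 0 0 0 0 0;0 0 0 0 0 0;0 0 0 0 0 0")

```text
time: 4.18
position: [0.6559, 0.0004, 0.0996]
tool_rot: [0.669, 0.743, -0.001, -0.002]
ft_force: [-0.8, -0.6, -1.0]
grip_width: 0.0499
grip_force: 25.0
```

```bash
python3 - <<'E'
from h import *
print(np.round(robot.get_obs()['position'],4),robot.get_obs()['grip_width'])
for n in ['scene','side']:
    p=robot.camera(n)
    for t in ['jar','bottle','tin','box','tile_a']:
        for r in robot.tip_of(p,t): 
            if r['p']>.3: print(n,t,np.round(r['xyz'],4),round(r['p'],2))
E
```

```text
[6.559e-01 4.000e-04 9.960e-02] 0.049854426906224124
scene jar [ 0.4408 -0.1067  0.0036] 0.83
scene bottle [ 0.4677 -0.2986 -0.0028] 0.61
scene tin [0.4637 0.3011 0.001 ] 0.65
scene box [6.568e-01 1.000e-04 7.240e-02] 0.5
scene box [ 0.6018 -0.3076 -0.0007] 0.46
scene tile_a [ 6.760e-01 -1.464e-01  6.000e-04] 0.88
scene tile_a [ 3.292e-01  2.960e-01 -1.000e-04] 0.78
scene tile_a [ 0.6663 -0.0041  0.0013] 0.76
scene tile_a [ 8.282e-01 -1.090e-01 -4.000e-04] 0.74
scene tile_a [ 0.2962 -0.2201 -0.002 ] 0.74
scene tile_a [ 0.6699  0.1318 -0.0021] 0.64
side jar [ 4.429e-01 -1.080e-01  3.000e-04] 0.62
side bottle [ 0.4664 -0.298   0.0041] 0.67
side tin [0.4635 0.3004 0.    ] 0.93
side box [ 0.6562 -0.0012  0.0687] 0.62
side tile_a [ 0.2937 -0.2204 -0.0017] 0.96
side tile_a [ 6.653e-01 -2.500e-03  1.000e-04] 0.85
side tile_a [ 0.3302  0.2965 -0.0007] 0.81
side tile_a [ 6.801e-01 -1.497e-01 -6.000e-04] 0.69
```

move_arm(series="-5 9 20 0 0 0;-5 9 40 0 0 0;-5 9 52 0 0 0;-5 9 57 0 0 0;-5 9 60 0 0 0;-5 9 62 0 0 0;-5 9 62 0 0 0;-5 9 62 0 0 0")

```text
time: 5.45
position: [0.6676, -0.0039, 0.0394]
tool_rot: [0.669, 0.743, 0.0, 0.001]
ft_force: [-0.3, -0.1, -0.9]
grip_width: 0.05
grip_force: 25.0
```

move_arm(series="0 -1 1 0 0 0;0 -2 2 0 0 0;0 -2 3 0 0 0;0 -2 3 0 0 0;0 -2 3 0 0 0")

```text
time: 5.87
position: [0.6657, -0.0041, 0.0374]
tool_rot: [0.669, 0.743, 0.0, 0.001]
ft_force: [-0.8, -0.0, 5.4]
grip_width: 0.05
grip_force: 25.0
```

move_arm(series="0 0 0 0 0 0;0 0 0 0 0 0;0 0 0 0 0 0;0 0 0 0 0 0;0 0 0 0 0 0;0 0 0 0 0 0", jaw=1)

```text
time: 6.37
position: [0.665, -0.0041, 0.0353]
tool_rot: [0.669, 0.743, -0.0, -0.0]
ft_force: [0.6, -0.3, -0.3]
grip_width: 0.0812
grip_force: 0.0
```

move_arm(series="0 0 -40 0 0 0;0 0 -80 0 0 0;0 0 -120 0 0 3;30 -22 -150 0 0 6;60 -44 -170 0 0 6;90 -66 -180 0 0 6;120 -88 -190 0 0 6;150 -110 -200 0 0 6", jaw=1)

```text
time: 7.03
position: [0.5384, 0.1348, 0.2365]
tool_rot: [0.707, 0.707, 0.0, 0.0]
ft_force: [-0.7, 1.0, 1.2]
grip_width: 0.0871
grip_force: 0.0
```

```bash
python3 - <<'E'
from h import *
o=robot.get_obs();print(o['position'],o['tool_rot'])
E
```

```text
[0.53836441 0.13479893 0.23647731] [7.07289738e-01 7.06923722e-01 2.79282053e-04 1.17158128e-05]
```

move_arm(series="30 -26 0 0 0 0;60 -52 0 0 0 0;86 -75 0 0 0 0;86 -75 0 0 0 0;86 -75 0 0 0 0")

```text
time: 7.45
position: [0.4635, 0.2209, 0.2357]
tool_rot: [0.706, 0.708, -0.0, 0.0]
ft_force: [0.2, -0.2, 0.4]
grip_width: 0.0868
grip_force: 0.0
```

```bash
python3 - <<'E'
from h import *
print(robot.get_obs()['position'])
p=robot.camera('wrist');save(p,'w3.png')
for r in robot.tip_of(p,'tin')[:3]: print(np.round(r['xyz'],4),round(r['p'],2),fproj(p,r['xyz']))
u=np.array(fproj(p,(.4635,.3005,.024)));print(u)
g=p['img'].min(2);x0,y0=(u-45).astype(int).clip(0);c=cv2.medianBlur(g[y0:y0+90,x0:x0+90],3)
k,l,s,q=cv2.connectedComponentsWithStats((c>75).astype(np.uint8))
i=l[int(u[1]-y0),int(u[0]-x0)];ys,xs=np.where(l==i)
P=np.array([fback(p,(x+x0,y+y0),.024)[:2] for x,y in zip(xs,ys)]).astype(np.float32)
print(len(xs),P.mean(0),cv2.minEnclosingCircle(P))
# box & tile check
b=robot.tip_of(robot.camera('scene'),'box');print([(np.round(r['xyz'],4),round(r['p'],2)) for r in b])
b=robot.tip_of(robot.camera('side'),'box');print([(np.round(r['xyz'],4),round(r['p'],2)) for r in b])
E
```

```text
[0.46348484 0.22087018 0.23572391]
[ 0.4671  0.2958 -0.0052] 0.98 [319.7, 106.6]
[316.7 103. ]
1588 [0.46341395 0.29911396] ((0.4632801413536072, 0.2988593876361847), 0.025810671970248222)
[(array([ 0.6647, -0.0046,  0.0111]), 0.87)]
[(array([ 0.6683, -0.0061,  0.0054]), 0.63)]
```

View pics/w3.png

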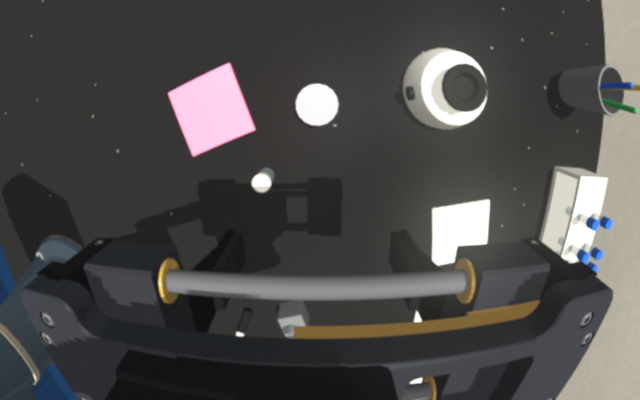

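Wrist view: tin at (317,104), pink square (212,110), mixer (445,88) and vial (263,180). The tin is at (0.463, 0.2995).

move_arm(series="40 0 0 0 0 0;79 0 30 0 0 0;79 0 70 0 0 0;79 0 110 0 0 0;79 0 150 0 0 0;79 0 185 0 0 0;79 0 200 0 0 0;79 0 204 0 0 0")

```text
time: 8.42
position: [0.4635, 0.297, 0.0277]
tool_rot: [0.708, 0.707, -0.003, -0.001]
ft_force: [0.3, -1.1, 0.8]
grip_width: 0.0872
grip_force: 0.0
```

move_arm(series="0 0 2 0 0 0;0 0 4 0 0 0;0 0 4 0 0 0;0 0 4 0 0 0")

```text
time: 8.75
position: [0.4662, 0.2989, 0.029]
tool_rot: [0.707, 0.707, 0.001, 0.001]
ft_force: [-0.9, -0.1, -0.1]
grip_width: 0.0871
grip_force: 0.0
```

move_arm(series="0 0 0 0 0 0;0 0 0 0 0 0;0 0 0 0 0 0;0 0 0 0 0 0;0 0 0 0 0 0;0 0 0 0 0 0;0 0 0 0 0 0;0 0 0 0 0 0", jaw=0, newtons=15)

```text
time: 9.42
position: [0.4647, 0.2986, 0.0275]
tool_rot: [0.707, 0.707, -0.0, -0.0]
ft_force: [-0.8, 0.5, 1.0]
grip_width: 0.0474
grip_force: 15.0
```

move_arm(series="0 0 -30 0 0 0;0 0 -65 0 0 0;-20 10 -100 0 0 0;-50 30 -110 0 0 0;-85 52 -110 0 0 0;-120 75 -110 0 0 0;-155 98 -110 0 0 0;-190 122 -110 0 0 0")

```text
time: 10.08
position: [0.5867, 0.1079, 0.1376]
tool_rot: [0.707, 0.707, -0.0, -0.0]
ft_force: [1.0, 0.9, -0.7]
grip_width: 0.0471
grip_force: 15.0
```

move_arm(series="-35 25 0 0 0 0;-70 50 0 0 0 0;-100 70 0 0 0 0;-114 79 0 0 0 0;-114 79 0 0 0 0;-114 79 0 0 0 0;-114 79 0 0 0 0")

```text
time: 10.67
position: [0.6637, -0.0031, 0.1368]
tool_rot: [0.707, 0.707, -0.001, -0.002]
ft_force: [0.0, 1.0, -1.2]
grip_width: 0.0472
grip_force: 15.0
```

```bash
python3 - <<'E'
from h import *
print(robot.get_obs()['position'],robot.get_obs()['grip_width'])
for n in ['scene','side']:
    p=robot.camera(n); save(p,n+'2.png')
    for t in ['tin','box']: print(n,t,[(np.round(r['xyz'],4),round(r['p'],2)) for r in robot.tip_of(p,t)[:2]])
E
```

```text
[ 0.66365942 -0.00306011  0.13681701] 0.04719657491786305
scene tin []
scene box [(array([6.634e-01, 6.000e-04, 1.020e-02]), 0.82)]
side tin [(array([ 0.6636, -0.0038,  0.1112]), 0.63)]
side box [(array([ 0.6677, -0.0047,  0.0056]), 0.8)]
```

move_arm(series="-1 1 20 0 0 0;-1 2 40 0 0 0;-1 2 50 0 0 0;-1 2 57 0 0 0;-1 2 60 0 0 0;-1 2 62 0 0 0;-1 2 62 0 0 0;-1 2 62 0 0 0")

```text
time: 11.63
position: [0.6679, -0.0055, 0.0763]
tool_rot: [0.707, 0.707, 0.0, 0.001]
ft_force: [0.7, -0.1, -1.1]
grip_width: 0.047
grip_force: 15.0
```

move_arm(series="0 0 1 0 0 0;0 0 1 0 0 0;0 0 1 0 0 0")

```text
time: 11.88
position: [0.6676, -0.0055, 0.075]
tool_rot: [0.707, 0.707, 0.0, 0.0]
ft_force: [-1.1, 0.3, -0.4]
grip_width: 0.0474
grip_force: 15.0
```

move_arm(series="0 -1 1 0 0 0;0 -2 2 0 0 0;0 -2 2 0 0 0;0 -2 2 0 0 0")

```text
time: 12.22
position: [0.6663, -0.0055, 0.0736]
tool_rot: [0.707, 0.707, 0.001, 0.001]
ft_force: [1.4, -0.6, 4.9]
grip_width: 0.0474
grip_force: 15.0
```

move_arm(series="0 0 0 0 0 0;0 0 0 0 0 0;0 0 0 0 0 0;0 0 0 0 0 0;0 0 0 0 0 0;0 0 0 0 0 0", jaw=1)

```text
time: 12.72
position: [0.665, -0.0054, 0.0722]
tool_rot: [0.707, 0.707, -0.0, -0.0]
ft_force: [-0.4, 0.3, -0.1]
grip_width: 0.0795
grip_force: 0.0
```

move_arm(series="0 0 -40 0 0 0;0 0 -80 0 0 0;0 0 -120 0 0 0;-35 -40 -160 0 0 0;-70 -80 -160 0 0 0;-105 -120 -160 0 0 0;-140 -160 -160 0 0 0;-150 -180 -160 0 0 0")

```text
time: 13.38
position: [0.5126, -0.1352, 0.2324]
tool_rot: [0.707, 0.707, 0.0, 0.001]
ft_force: [0.3, -0.9, 0.4]
grip_width: 0.0868
grip_force: 0.0
```

```bash
python3 - <<'E'
from h import *
print(robot.get_obs()['position'])
p=robot.camera('scene');save(p,'scene3.png')
for t in ['jar','bottle','tin','box']: print(t,[(np.round(r['xyz'],4),round(r['p'],2)) for r in robot.tip_of(p,t)[:2]])
E
```

```text
[ 0.51264901 -0.13521274  0.23237843]
jar [(array([ 0.4439, -0.1055,  0.0026]), 0.61)]
bottle [(array([ 4.660e-01, -2.974e-01,  1.000e-04]), 0.77), (array([ 6.675e-01,  1.334e-01, -2.000e-04]), 0.61)]
tin [(array([ 0.6671, -0.0047,  0.0467]), 0.69)]
box [(array([6.652e-01, 1.000e-04, 1.140e-02]), 0.84), (array([ 0.432 ,  0.0074, -0.0046]), 0.55)]
```

View pics/scene3.png

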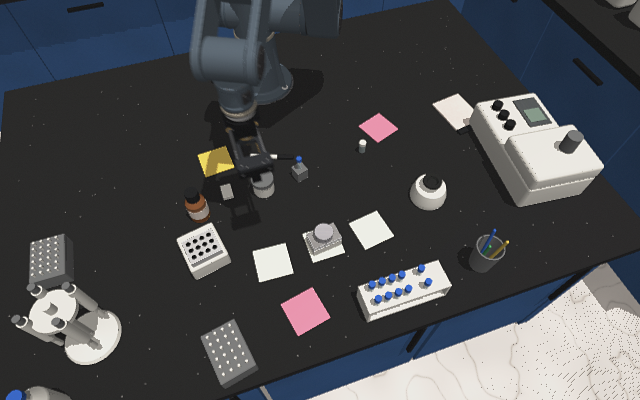

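The tin (323,231) sits centred on the box on the middle tile. Next, the jar.

move_arm(series="-20 -35 0 0 0 0;-45 -60 0 0 0 0;-45 -60 0 0 0 0;-45 -60 0 0 0 0;-45 -60 0 0 0 0")

```text
time: 14.05
position: [0.4552, -0.1787, 0.2318]
tool_rot: [0.707, 0.707, 0.0, 0.001]
ft_force: [0.3, -0.1, 0.6]
grip_width: 0.0869
grip_force: 0.0
```

```bash
cat >> h.py <<'E'
def circ(p,X,R,th=None):
    """centre of the disc (top face, radius R) nearest X by Hough on a rectified top view at its height"""
    s=.0005;n=281;xs=X[0]+(np.arange(n)-140)*s;ys=X[1]+(np.arange(n)-140)*s
    m=np.array([[fproj(p,(x,y,X[2])) for x in xs] for y in ys],np.float32)
    im=cv2.GaussianBlur(cv2.remap(cv2.cvtColor(p['img'],cv2.COLOR_RGB2GRAY),m[:,:,0],m[:,:,1],cv2.INTER_LINEAR),(5,5),0)
    r=int(R/s);c=cv2.HoughCircles(im,cv2.HOUGH_GRADIENT,1,20,param1=60,param2=12,minRadius=r-4,maxRadius=r+4)
    return im,[] if c is None else [(xs[int(a[0])].round(4),ys[int(a[1])].round(4),round(a[2]*s,4)) for a in c[0][:3]]
E
python3 - <<'E'
from h import *
print(robot.get_obs()['position'])
p=robot.camera('wrist');save(p,'w4.png')
for t in ['jar','bottle']: print(t,[(np.round(r['xyz'],4),round(r['p'],2)) for r in robot.tip_of(p,t)[:2]])
im,c=circ(p,(.4425,-.1075,.058),.032);print(c);cv2.imwrite('pics/j.png',im)
E
```

```text
[ 0.45523705 -0.17870854  0.23175772]
jar [(array([ 0.4444, -0.1076,  0.0018]), 0.68)]
bottle [(array([ 4.637e-01, -2.988e-01, -2.000e-04]), 0.9), (array([ 5.977e-01, -3.095e-01, -3.000e-04]), 0.16)]
[(np.float64(0.443), np.float64(-0.1105), np.float32(0.0316))]
```

View pics/j.png

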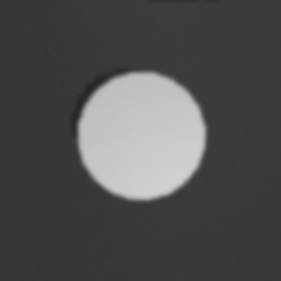

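Rectified view: jar lid is a clean disc at (142,135), so the jar is at (0.443, -0.1105).

move_arm(series="35 -6 0 0 0 0;69 -12 10 0 0 0;69 -12 45 0 0 0;69 -12 85 0 0 0;69 -12 125 0 0 0;69 -12 160 0 0 0;69 -12 174 0 0 0;69 -12 178 0 0 0")

```text
time: 14.87
position: [0.4409, -0.1086, 0.0507]
tool_rot: [0.707, 0.708, -0.001, -0.003]
ft_force: [0.3, -0.7, -0.3]
grip_width: 0.0872
grip_force: 0.0
```

move_arm(series="0 0 2 0 0 0;0 0 3 0 0 0;0 0 3 0 0 0;0 0 3 0 0 0")

```text
time: 15.2
position: [0.4427, -0.1104, 0.0519]
tool_rot: [0.707, 0.707, 0.0, 0.001]
ft_force: [-0.4, -0.5, -0.6]
grip_width: 0.0873
grip_force: 0.0
```

move_arm(series="0 0 0 0 0 0;0 0 0 0 0 0;0 0 0 0 0 0;0 0 0 0 0 0;0 0 0 0 0 0;0 0 0 0 0 0", jaw=0, newtons=20)

```text
time: 15.7
position: [0.4421, -0.1103, 0.051]
tool_rot: [0.707, 0.707, 0.0, 0.001]
ft_force: [0.2, -0.6, 3.5]
grip_width: 0.0631
grip_force: 20.0
```

move_arm(series="0 0 -35 0 0 0;0 0 -75 0 0 0;0 0 -115 0 0 0;0 20 -140 0 0 0;20 50 -150 0 0 0;45 80 -150 0 0 0;70 110 -150 0 0 0;97 140 -150 0 0 0")

```text
time: 16.37
position: [0.5823, -0.0122, 0.2007]
tool_rot: [0.707, 0.707, -0.0, -0.0]
ft_force: [0.3, -1.1, -1.9]
grip_width: 0.063
grip_force: 20.0
```

move_arm(series="30 20 0 0 0 0;62 40 0 0 0 0;94 60 0 0 0 0;125 80 0 0 0 0;146 87 0 0 0 0;146 87 0 0 0 0;146 87 0 0 0 0;146 87 0 0 0 0")

```text
time: 17.03
position: [0.6674, 0.1324, 0.1996]
tool_rot: [0.707, 0.707, -0.001, -0.001]
ft_force: [0.1, -0.1, -1.5]
grip_width: 0.063
grip_force: 20.0
```

```bash
python3 - <<'E'
from h import *
print(robot.get_obs()['position'],robot.get_obs()['grip_width'])
for n in ['scene','side']:
    p=robot.camera(n)
    for t in ['jar']: print(n,t,[(np.round(r['xyz'],4),round(r['p'],2)) for r in robot.tip_of(p,t)[:2]])
E
```

```text
[0.66743375 0.13242303 0.19956113] 0.06300759300128991
scene jar [(array([0.6689, 0.1387, 0.1499]), 0.69)]
side jar [(array([0.6671, 0.131 , 0.1491]), 0.68)]
```

Final TCP z should be about 0.057 (0.051 plus the 6 mm tile).

move_arm(series="0 0 35 0 0 0;0 0 70 0 0 0;0 0 105 0 0 0;0 0 125 0 0 0;0 0 133 0 0 0;0 0 138 0 0 0;0 0 140 0 0 0;0 0 140 0 0 0")

```text
time: 17.9
position: [0.6698, 0.1326, 0.0619]
tool_rot: [0.707, 0.707, 0.001, 0.001]
ft_force: [0.3, 0.3, -2.6]
grip_width: 0.0631
grip_force: 20.0
```

move_arm(series="0 0 1 0 0 0;0 0 2 0 0 0;0 0 2 0 0 0;0 0 2 0 0 0")

```text
time: 18.23
position: [0.6691, 0.133, 0.0595]
tool_rot: [0.707, 0.707, 0.0, 0.0]
ft_force: [0.1, 0.1, -1.8]
grip_width: 0.0633
grip_force: 20.0
```

move_arm(series="0 -1 1 0 0 0;0 -1 2 0 0 0;0 -1 3 0 0 0;0 -1 3 0 0 0;0 -1 3 0 0 0")

```text
time: 18.65
position: [0.6676, 0.133, 0.057]
tool_rot: [0.707, 0.707, 0.0, 0.0]
ft_force: [-2.4, 0.2, 5.3]
grip_width: 0.0635
grip_force: 20.0
```

move_arm(series="0 0 0 0 0 0;0 0 0 0 0 0;0 0 0 0 0 0;0 0 0 0 0 0;0 0 0 0 0 0;0 0 0 0 0 0", jaw=1)

```text
time: 19.15
position: [0.6677, 0.1329, 0.0554]
tool_rot: [0.707, 0.707, -0.0, -0.0]
ft_force: [0.4, 0.3, -0.2]
grip_width: 0.0857
grip_force: 0.0
```

move_arm(series="0 0 -40 0 0 0;0 0 -80 0 0 0;0 0 -120 0 0 0;0 -10 -160 0 0 0;-30 -40 -190 0 0 0;-65 -60 -190 0 0 0;-100 -80 -190 0 0 0;-135 -100 -190 0 0 0")

```text
time: 19.82
position: [0.5691, 0.001, 0.247]
tool_rot: [0.706, 0.708, 0.001, 0.001]
ft_force: [0.4, -1.2, -0.5]
grip_width: 0.0872
grip_force: 0.0
```

move_arm(series="-35 -15 0 0 0 0;-75 -30 0 0 0 0;-115 -45 0 0 0 0;-155 -60 0 0 0 0;-195 -75 0 0 0 0;-235 -90 0 0 0 0;-240 -100 0 0 0 0;-240 -100 0 0 0 0")

```text
time: 20.48
position: [0.4679, -0.2414, 0.2456]
tool_rot: [0.709, 0.705, -0.001, -0.0]
ft_force: [-0.4, 0.6, -0.1]
grip_width: 0.0872
grip_force: 0.0
```

move_arm(series="-40 0 0 0 0 0;-80 0 0 0 0 0;-120 0 0 0 0 0;-130 0 0 0 0 0;-130 0 0 0 0 0;-130 0 0 0 0 0")

```text
time: 20.98
position: [0.4699, -0.3669, 0.2451]
tool_rot: [0.707, 0.707, 0.001, -0.001]
ft_force: [0.1, 1.8, 0.1]
grip_width: 0.087
grip_force: 0.0
```

```bash
python3 - <<'E'
from h import *
print(robot.get_obs()['position'])
p=robot.camera('wrist')
im,c=circ(p,(.4665,-.2985,.113),.018);print(c,fproj(p,(.4665,-.2985,.113)))
for t in ['bottle']: print(t,[(np.round(r['xyz'],4),round(r['p'],2)) for r in robot.tip_of(p,t)[:2]])
for n in ['scene','side']:
    q=robot.camera(n);print(n,[(np.round(r['xyz'],4),round(r['p'],2)) for t in ['jar','box','tin','bottle'] for r in robot.tip_of(q,t)[:1]])
cv2.imwrite('pics/b.png',np.hstack([cv2.resize(im,(400,400)),cv2.resize(cv2.cvtColor(p['img'],cv2.COLOR_RGB2GRAY),(400,400))]))
E
```

```text
[ 0.4699178  -0.36694846  0.24508567]
[(np.float64(0.4675), np.float64(-0.299), np.float32(0.0176))] [312.7, 116.7]
bottle [(array([ 0.4645, -0.2964, -0.0006]), 0.61)]
scene [(array([0.6676, 0.1356, 0.0098]), 0.97), (array([6.615e-01, 4.000e-04, 9.500e-03]), 0.57), (array([ 0.6672, -0.0033,  0.0464]), 0.87), (array([ 0.4653, -0.2973,  0.0005]), 0.97)]
side [(array([0.6646, 0.1362, 0.0063]), 0.94), (array([ 0.6662, -0.0041,  0.0072]), 0.63), (array([ 0.6678, -0.0039,  0.0453]), 0.6), (array([ 0.4706, -0.2997,  0.005 ]), 0.75)]
```

View pics/b.png

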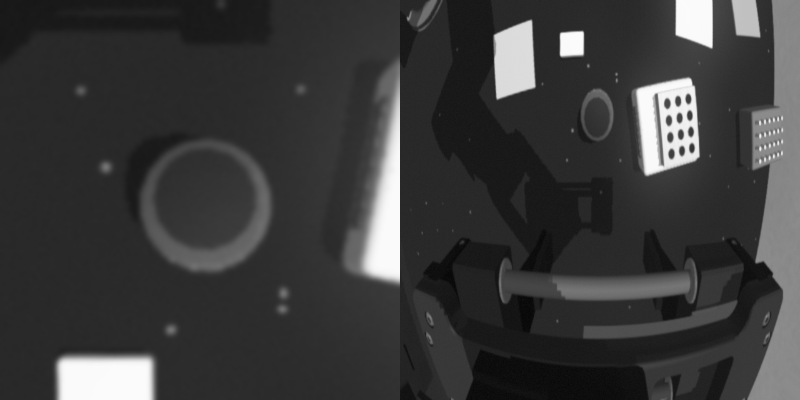

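Rectified view: cap disc at about (205,200) of the left panel, so the bottle is at (0.4675, -0.299). Heat block is to its right.

move_arm(series="35 -1 0 0 0 0;68 -2 10 0 0 0;68 -2 40 0 0 0;68 -2 75 0 0 0;68 -2 105 0 0 0;68 -2 125 0 0 0;68 -2 133 0 0 0;68 -2 137 0 0 0")

```text
time: 22.25
position: [0.4673, -0.2998, 0.1072]
tool_rot: [0.707, 0.707, -0.0, -0.001]
ft_force: [0.2, 0.7, 0.6]
grip_width: 0.0869
grip_force: 0.0
```

move_arm(series="0 0 1 0 0 0;0 0 2 0 0 0;0 0 2 0 0 0;0 0 2 0 0 0")

```text
time: 22.58
position: [0.4685, -0.3009, 0.1079]
tool_rot: [0.707, 0.707, 0.0, 0.001]
ft_force: [-0.3, 0.6, -0.4]
grip_width: 0.0871
grip_force: 0.0
```

move_arm(series="1 -1 1 0 0 0;1 -1 2 0 0 0;1 -1 2 0 0 0;1 -1 2 0 0 0;1 -1 2 0 0 0;1 -1 2 0 0 0;1 -1 2 0 0 0;1 -1 2 0 0 0", jaw=0, newtons=25)

```text
time: 23.25
position: [0.4669, -0.2992, 0.1046]
tool_rot: [0.707, 0.707, 0.0, -0.0]
ft_force: [0.2, 0.1, 0.1]
grip_width: 0.0415
grip_force: 0.0
```

move_arm(series="0 0 -30 0 0 0;0 0 -60 0 0 0;0 0 -95 0 0 0;0 0 -120 0 0 0;20 25 -120 0 0 0;45 55 -120 0 0 0;70 85 -120 0 0 0;95 115 -120 0 0 0")

```text
time: 23.92
position: [0.5824, -0.2031, 0.2245]
tool_rot: [0.708, 0.707, -0.0, -0.0]
ft_force: [-0.4, -0.9, -1.8]
grip_width: 0.0351
grip_force: 24.9
```

The grip closed only as the lift began, so I check how the bottle hangs before lowering it.

move_arm(series="20 33 0 0 0 0;40 65 0 0 0 0;56 90 0 0 0 0;56 92 0 0 0 0;56 92 0 0 0 0;56 92 0 0 0 0;56 92 0 0 0 0")

```text
time: 24.5
position: [0.6724, -0.1488, 0.224]
tool_rot: [0.707, 0.707, -0.001, -0.001]
ft_force: [0.3, -0.3, -2.5]
grip_width: 0.035
grip_force: 24.9
```

```bash
python3 - <<'E'
from h import *
print(robot.get_obs()['position'],robot.get_obs()['grip_width'],robot.get_obs()['ft_force'])
L=[]
for n in ['scene','side']:
    q=robot.camera(n);r=robot.tip_of(q,'bottle');print(n,[(np.round(a['xyz'],4),round(a['p'],2)) for a in r[:2]])
    u=proj(q,(.6745,-.1465,.14));L.append(cv2.resize(q['img'][max(0,u[1]-60):u[1]+60,u[0]-40:u[0]+40],(400,600)))
cv2.imwrite('pics/bg.png',np.hstack(L)[:,:,::-1])
E
```

```text
[ 0.67243669 -0.14880597  0.22399184] 0.035038703133125175 [ 0.30923416 -0.32277819 -2.54046942]
scene [(array([ 0.6762, -0.1504,  0.0985]), 0.62)]
side [(array([ 0.6774, -0.1527,  0.1016]), 0.67)]
```

View pics/bg.png

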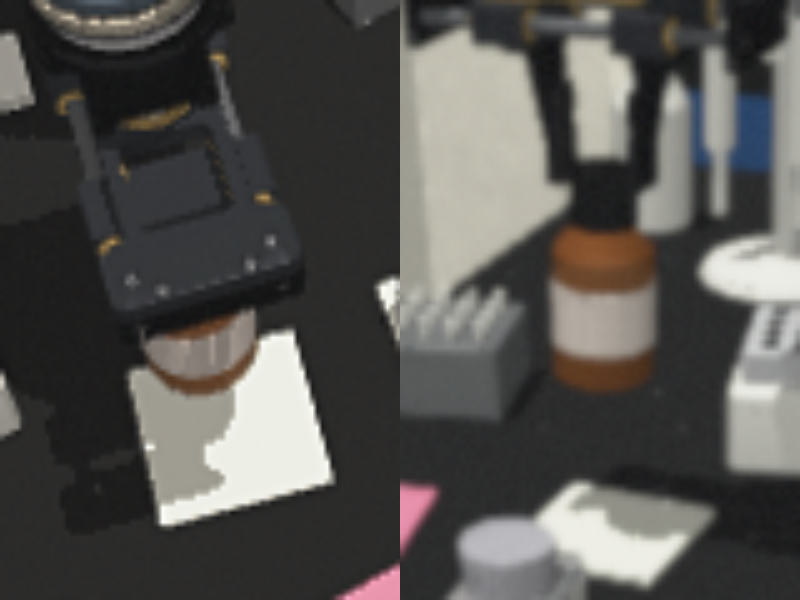

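The bottle hangs upright, held by the upper part of its cap. I lower it gently and watch the force.

move_arm(series="1 1 30 0 0 0;2 1 55 0 0 0;2 1 70 0 0 0;2 1 78 0 0 0;2 1 82 0 0 0;2 1 84 0 0 0;2 1 84 0 0 0;2 1 84 0 0 0")

```text
time: 25.37
position: [0.6757, -0.1467, 0.142]
tool_rot: [0.707, 0.707, 0.001, 0.001]
ft_force: [-1.0, 0.6, -2.0]
grip_width: 0.0352
grip_force: 25.0
```

```bash
python3 - <<'E'
from h import *
print(robot.get_obs()['position'],robot.get_obs()['ft_force'])
q=robot.camera('side');b=robot.tip_of(q,'bottle');print([(np.round(a['xyz'],4),round(a['p'],2)) for a in b[:1]])
q=robot.camera('scene');b=robot.tip_of(q,'bottle');print([(np.round(a['xyz'],4),round(a['p'],2)) for a in b[:1]])
E
```

```text
[ 0.67569407 -0.1466843   0.1419926 ] [-0.96615289  0.60336414 -1.9588473 ]
[(array([ 0.6836, -0.1527,  0.0193]), 0.71)]
[(array([ 0.6793, -0.1494,  0.0142]), 0.69)]
```

move_arm(series="1 -1 3 0 0 0;1 -2 6 0 0 0;1 -2 8 0 0 0;1 -2 9 0 0 0;1 -2 9 0 0 0;1 -2 9 0 0 0")

```text
time: 26.07
position: [0.673, -0.1456, 0.1328]
tool_rot: [0.707, 0.707, -0.0, 0.0]
ft_force: [-1.8, -1.3, 5.9]
grip_width: 0.0351
grip_force: 24.9
```

move_arm(series="0 0 0 0 0 0;0 0 0 0 0 0;0 0 0 0 0 0;0 0 0 0 0 0;0 0 0 0 0 0;0 0 0 0 0 0;0 0 0 0 0 0", jaw=1)

```text
time: 26.65
position: [0.6728, -0.1452, 0.1314]
tool_rot: [0.707, 0.707, -0.0, -0.0]
ft_force: [0.7, 0.2, -0.3]
grip_width: 0.0737
grip_force: 0.0
```

move_arm(series="0 0 -30 0 0 0;0 0 -70 0 0 0;0 0 -110 0 0 0;0 -40 -130 0 0 0;0 -80 -130 0 0 0;0 -120 -130 0 0 0;0 -160 -130 0 0 0;0 -160 -130 0 0 0")

```text
time: 27.32
position: [0.5024, -0.1417, 0.2598]
tool_rot: [0.707, 0.707, -0.003, -0.007]
ft_force: [-0.5, 0.4, -1.4]
grip_width: 0.0868
grip_force: 0.0
```

```bash
python3 - <<'E'
from h import *
for n in ['scene','side']:
    q=robot.camera(n);save(q,n+'9.png')
    for t in ['bottle','jar','box','tin','tube_stand']: print(n,t,[(np.round(r['xyz'],4),round(r['p'],2)) for r in robot.tip_of(q,t)[:1]])
a=cv2.imread('pics/scene9.png')[140:300,160:460];b=cv2.imread('pics/side9.png')[100:340,180:460]
o=np.zeros((600,800,3),np.uint8);o[:300,:562]=cv2.resize(a,(562,300));o[300:,:350]=cv2.resize(b,(350,300));cv2.imwrite('pics/fin.png',o[:,:600])
E
```

```text
scene bottle [(array([ 0.6759, -0.1446,  0.0025]), 0.94)]
scene jar [(array([0.6694, 0.1369, 0.0048]), 0.66)]
scene box [(array([ 6.649e-01, -2.000e-04,  1.110e-02]), 0.91)]
scene tin [(array([ 0.669 , -0.0038,  0.0445]), 0.85)]
scene tube_stand []
side bottle [(array([ 0.6767, -0.1478,  0.0126]), 0.56)]
side jar [(array([0.6675, 0.1339, 0.006 ]), 0.62)]
side box [(array([ 0.668 , -0.0052,  0.0081]), 0.64)]
side tin [(array([ 0.6684, -0.0057,  0.0477]), 0.78)]
side tube_stand [(array([ 0.4316,  0.0027, -0.0032]), 0.91)]
```

View pics/fin.png

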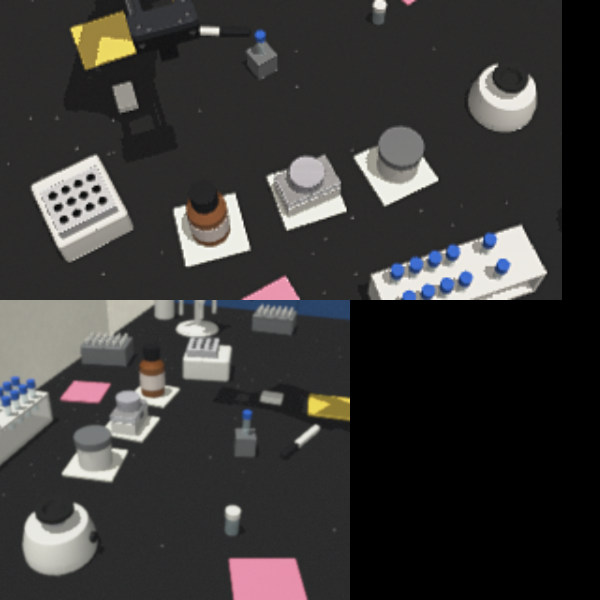

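The bottle, box with tin, and jar all stand centred on their tiles, at about (207,215), (306,180) and (400,150). The tube stand is where it was.

```bash
python3 -c "
from rig import robot
print(robot.hand_in())"
```

```text
the job is handed in; nothing more can be done
None
```

I handed the job in at about 27 s of the 90 s limit: the last pictures show the bottle, box with the tin on its lid, and jar upright and centred on their tiles to within a few millimetres, and the tube stand unmoved; the hand-in gave no verdict back.

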